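# Clamp the ring mould

### The arm

A 6-joint arm with a two-finger parallel gripper is mounted at the origin on the work surface. World frame = base frame: x ahead of the robot, y to its left, z up, the work surface at z = 0. Lengths are in mm, angles in rad, forces in N, time in s.
With the tool pointing down it reaches from about 325 to 875 mm from the base axis. Payload 4.4 kg.
Tool frame: the origin (TCP) lies midway between the tips of the shut fingers; the grasp point (between the pads) lies r.grasp_offset behind it (r.grasp_offset is the distance from the TCP to the grasp point, in mm); z points along the fingers, y is the direction in which the jaws open and shut (so a half turn about z gives the same grasp; the last joint's range is limited). The gripper opens to 85 mm and grips with 20 to 120 N. Pads are 22 mm wide; open, the fingers measure 114 mm over their backs; the gripper's body (76 mm by 85 mm) begins 54 mm behind the grasp point. The pads swing forward as they close: fully open they stand 13 mm farther back than shut.
Start: joints at [1.155, 0.207, 1.542, -0, 1.393, -0.15], TCP at [151.051, 554.807, 231.282] pointing down, gripper open.
Joint ranges: [-2.73, 2.73], [-0.86, 2.22], [0.23, 2.46], [-1.11, 4.25], [0.08, 2.63], [-2.82, 2.82]. Speed limits (rad/s): [2.79, 2.79, 3.14, 3.14, 3.14, 3.14].

### API

Orientations are given as a unit quaternion [w, x, y, z].
In Python, from cell import r gives the robot as it stands.
- The arm moves only by the shell command python3 -m creep 'ROWS' [FORCE]. ROWS is a JSON object of lists of equal length, an entry for each row: "delta_rot": the turn, a rotation vector about the tool's x, y, z in rad, a list of three; "slide": the shift along the tool's x, y, z in mm, a list of three; "hand": the closure, from 0 (fully open) to 1 (shut). In form: {"delta_rot": [[rx, ry, rz], ...], "slide": [[tx, ty, tz], ...], "hand": [hand, ...]}. A call has 1 to 8 rows; each row is the pose to reach, as a shift and turn from the pose commanded when the call began, along the tool's axes at that moment; what a row does not reach only later rows make up. A row lasts 1/12 s, in which the tool goes at most 41.7 mm and 7.16 degrees, less where a joint would pass 70% of its speed; a pose out of reach is approached as far as the arm can. A call with a gripper value outside its range is refused whole. The fingers move at their own pace and stop on an object; FORCE is the grip in N (left out, the last holds). Time passes only in rows, so rows that repeat a pose let the fingers close. It gives the time, the measured TCP pose, the force and the opening at its end, in the units of the state.
- r.state(): the state, without advancing time (a new reading comes with each control period).
- r.snapshot(name): name is "scene" or "top"; returns the picture (480x640x3 uint8, blue, green, red); there is no depth.
- r.calibration(name): a dict with "K" (3x3 intrinsics, pixels), "xyz" and "orientation" of the camera in the world. Camera axes: x right, y down, z forward; pixel columns grow to the right and rows downward; lengths in mm; the calibration is good to about 2 mm. A picture is of the moment at which its call begins. calibration takes no time and is no camera call.
- r.hand_in(): hands the job in, once; it reports no verdict.
The state is a dict: "clock": time; "joint_positions": joint angles; "joint_velocities": joint speeds; "joint_torque": joint torques, N m; "ee_pos": TCP position; "ee_rot": TCP orientation; "force": force on the tool from outside, world axes, zero at the start; "moment": the same for the moment, N m; "width": finger opening in mm.
Only numpy, scipy, OpenCV 4.12 (cv2) and the standard library are available. Lean on these libraries where they do the work, as an engineer would, in place of code of your own. Each camera call takes 0.05 s, during which the arm holds its last target.

### The job

Clamp the aluminium ring mould shut on its board: with a finger, swing the steel strap round until it lies over the mould against its stop, and only then push the red cam lever all the way down along the strap. The lever should stay down by itself when you take the hand away. Nothing is to be picked up: leave the mould sitting in its nest and everything else on the bench where it is.

Things in the scene. Friction and masses are not known exactly. Their poses are not given: they have to be found in the camera images.
- fixture: Wooden clamping board, 180 (x) by 240 (y) by 18 mm, fixed; place and yaw vary; origin at the centre of its underside. In its frame: nest centre at (0, 0), with rails 8 mm high, 75 by 59 mm outside; strap's pivot pillar at (0, -75) mm; brass stop pin (10 mm across, 72 mm tall) at (15, -40) mm, which stops the strap when it points along +y, over the mould.
- strap (a joint): Angle of the steel strap about its vertical pivot: 0 = over the mould against its stop, along the board's +y; grows as it swings away anticlockwise seen from above, to the board's -x side; limits 0 and 1.8 rad; starts at 0.9 to 1.45. It stays where it is left: friction 0.12 N m, so 1 N at its end moves it.
- strap_end (a point): Middle of the strap's end face, 135 mm from the pivot axis and 67 mm above the bench. The strap is a flat bar 20 mm wide and 14 mm thick, underside 60 mm and top 74 mm above the bench. More than 105 mm from the pivot axis there is only the board's top (18 mm high) or the bench below it.
- lever (a joint): Angle of the red cam lever, which turns with the strap: 0 = standing up, leaning 0.2 rad back from vertical, away from the strap's end; 0.2 = vertical; grows as it is pushed over towards the strap's end and down; at its stop, 1.7, it lies along the strap, 0.07 rad above level. Starts at 0-0.25; fully down is above 1.55. Stays where it is left: 0.18 N m of friction, 2.5 N at 70 mm from the hinge.
- lever_hinge (a point): Middle of the lever's hinge: it lies crosswise on the strap right over the strap's pivot axis, 88 mm above the bench.
- lever_tip (a point): Middle of the free end of the lever, 92 mm from the hinge. From 32 mm to 92 mm from the hinge the lever is a red grip 18 mm wide (across the strap) and 10 mm thick, its middle plane through the hinge axis.
- clamp_pad: Black rubber pad, 22 mm across, 5 mm thick, sprung, under the strap 75 mm from the pivot axis; origin at the centre of its upper face. The lever drives it 5 mm down. Lever up: about 3 mm above the mould's top. Strap over the mould and lever fully down: it presses on the mould with some 9 N.
- mould: Two-part aluminium mould, 60 (x) by 44 (y) by 34 mm high, about 0.24 kg, lying loose in the board's nest (1.5 mm play all round) with its top 52 mm above the bench; origin at the centre of its underside. Not to be lifted or pushed out.
- ring_blank: Bystander: brass ring, 26 mm across, 9 mm high, lying on the board near the pivot on its +x side; origin under its centre.
- jar: Bystander: amber glass jar, 56 mm across, 75 mm tall; origin under its centre.
- tin: Bystander: green tin, 64 mm across, 45 mm tall; origin under its centre.
- doming_block: Bystander: steel doming block, a 45 mm cube, standing on the board in its +x, +y corner; origin under its centre.
- hammer: Bystander: small hammer, 220 mm long, lying flat.
- brush: Bystander: bench brush, 170 mm long, lying flat.
- dish: Bystander: white bowl, 80 mm across, 30 mm high; origin under its centre.

How it is judged:
By the outcome, as a careful person would: the job done as asked, in the order asked, and still so for the second after the job is handed in, with the robot touching nothing.
It also fails if it takes over 45 s, if anything falls off the work surface, if the arm or the gripper's body presses on something with over 40 N, if the wrist force passes 120 N, or if a joint passes its speed limit or range.

## Working session

There is one attempt and no reset: what is moved stays moved. The work goes in short steps, Python scripts to look and compute and a shell command to move; the robot and the scene stay as the last step left them, time stands still between calls to the robot, and variables do not carry over. Pictures are saved under pics/ and viewed, and the job is handed in when it is done.

```bash
ls; mkdir -p pics; python3 - <<'E'
from cell import r
import cv2
for n in("scene","top"):
    cv2.imwrite(f"pics/{n}0.png",r.snapshot(n)); print(n,r.calibration(n))
print(r.state(), r.grasp_offset)
E
```

```text
pics
scene {'K': array([[442.15453103,   0.        , 317.7403311 ],
       [  0.        , 442.15453103, 242.22816139],
       [  0.        ,   0.        ,   1.        ]]), 'xyz': array([1366.26005956,  -25.11630708,  933.03758772]), 'orientation': array([-0.26194199,  0.64151865,  0.66925597, -0.26821011])}
top {'K': array([[599.15584577,   0.        , 320.61375506],
       [  0.        , 599.15584577, 237.80094475],
       [  0.        ,   0.        ,   1.        ]]), 'xyz': array([ 387.78115235,  -53.13500284, 1735.64340091]), 'orientation': array([ 0.04849573, -0.69961864,  0.71157852, -0.04287116])}
{'clock': 0.1, 'joint_positions': array([ 1.15448085e+00,  2.07381427e-01,  1.54285369e+00,  8.72631629e-06,
        1.39349819e+00, -1.50510673e-01]), 'joint_velocities': array([ 0.00039724, -0.00198409, -0.00459964,  0.00093893,  0.00098416,
        0.00051207]), 'joint_torque': array([-6.90722845e-04, -3.84095764e+01, -2.92547500e+01, -1.81334017e-04,
        4.83836018e-03, -8.16172474e-06]), 'ee_pos': array([150.77117418, 554.15294012, 230.1951924 ]), 'ee_rot': array([-3.03423052e-04,  1.32512196e-01,  9.91180797e-01, -1.02642867e-03]), 'force': array([ 0.34853674, -0.55145949,  0.12477544]), 'moment': array([-0.0130873 ,  0.04043432,  0.02446133]), 'width': 85.29474512106452} 18.700000000000003
```

View pics/scene0.png

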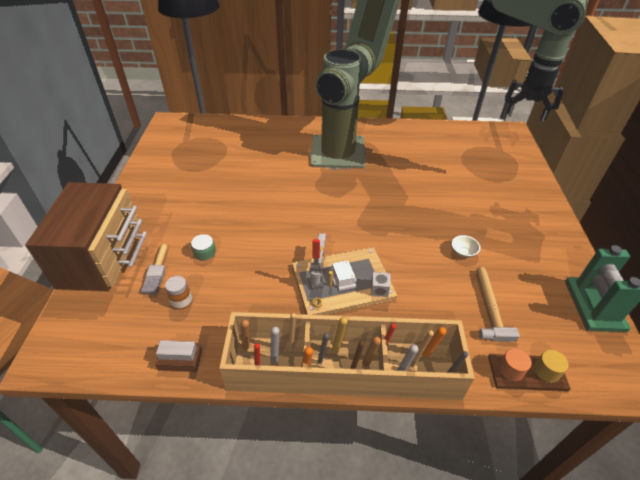

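View pics/top0.png

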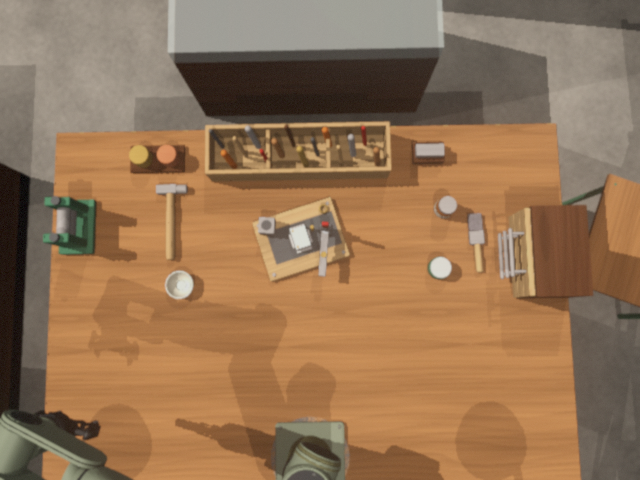

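The board is near (300, 240) in the top view. The strap runs from about (325, 228) to (323, 275), which points it toward the robot. I'll zoom in.

```bash
python3 - <<'E'
import cv2
a=cv2.imread("pics/top0.png")[190:290,240:360];cv2.imwrite("pics/topz.png",cv2.resize(a,None,fx=6,fy=6,interpolation=2)[:600])
a=cv2.imread("pics/scene0.png")[220:320,280:410];cv2.imwrite("pics/scz.png",cv2.resize(a,None,fx=6,fy=6,interpolation=2))
E
```

```text
(no output)
```

View pics/topz.png

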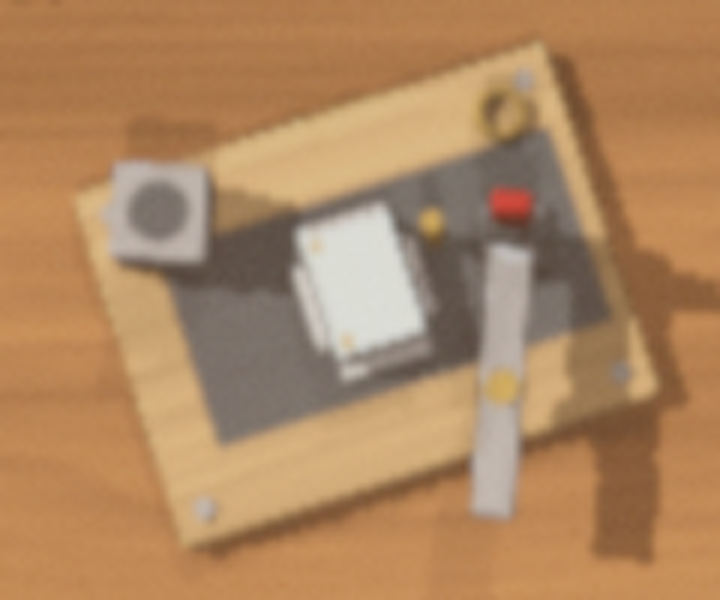

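View pics/scz.png

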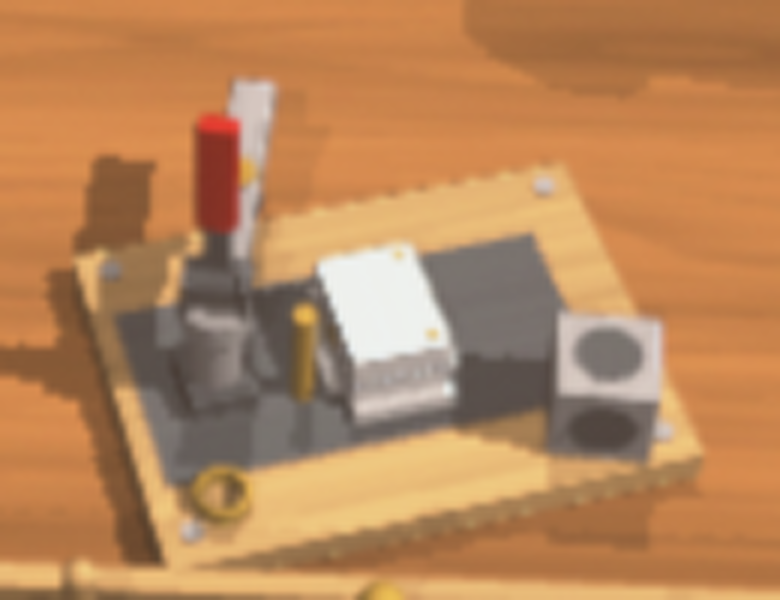

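Top zoom: the board's top corners sit at zoom pixels (78,195), (545,40), (655,390) and (185,545). The strap end is at (493,517), the lever tip at (511,203) and the stop pin at (431,222). Next I cast rays for these points.

```bash
cat > h.py <<'E'
import numpy as np
from scipy.spatial.transform import Rotation as R
from cell import r
def ray(n,u,v):
    c=r.calibration(n);q=c["orientation"];M=R.from_quat([q[1],q[2],q[3],q[0]]).as_matrix()
    return np.array(c["xyz"]),M@np.linalg.inv(c["K"])@[u,v,1]
def plane(n,u,v,z):
    o,d=ray(n,u,v);return o+d*(z-o[2])/d[2]
def proj(n,p):
    c=r.calibration(n);q=c["orientation"];M=R.from_quat([q[1],q[2],q[3],q[0]]).as_matrix()
    a=c["K"]@(M.T@(np.array(p)-c["xyz"]));return a[:2]/a[2]
T=lambda x,y,z:plane("top",240+(x+.5)/6-.5,190+(y+.5)/6-.5,z)
S=lambda x,y,z:plane("scene",280+(x+.5)/6-.5,220+(y+.5)/6-.5,z)
E
python3 - <<'E'
from h import *
np.set_printoptions(precision=1,suppress=True)
def fit(C):
    c=C.mean(0); yv=(C[0]+C[3]-C[1]-C[2])/2; xv=(C[0]+C[1]-C[2]-C[3])/2
    print(c,np.linalg.norm(yv),np.linalg.norm(xv)); return c[:2],np.arctan2(yv[1],yv[0])-np.pi/2, np.arctan2(xv[1],xv[0])
c1=fit(np.array([T(*p,18) for p in[(78,195),(545,40),(655,390),(185,545)]]))
c2=fit(np.array([S(*p,18) for p in[(703,455),(165,570),(75,260),(562,165)]]))
print(c1,c2)
for c,a,b in(c1,c2):
    a=(a+b)/2; M=np.array([[np.cos(a),-np.sin(a)],[np.sin(a),np.cos(a)]])
    print("yaw",a,"pivot",c+M@[0,-75],"pin",c+M@[15,-40])
print("pin",T(431,215,72),S(305,312,72))
print("strapend",T(493,517,74),S(254,82,74)); print("strap inner",T(511,250,74))
e=T(493,517,74)[:2]
print("lever tip", T(511,192,178),T(511,203,178),S(218,120,178))
print("mould top",T(362,285,52))
E
```

```text
[611.3  16.7  18. ] 237.70190179370394 178.2194819103656
[613.7  17.3  18. ] 237.67290235518132 176.86996503004522
(array([611.3,  16.7]), np.float64(0.3049225675029499), np.float64(0.28581534149788385)) (array([613.7,  17.3]), np.float64(0.29898349854409356), np.float64(0.2966341296651242))
yaw 0.2953689545004169 pivot [633.2 -55.1] pin [637.3 -17.2]
yaw 0.2978088141046089 pivot [635.7 -54.4] pin [639.8 -16.5]
pin [639.7 -16.4  72. ] [636.6 -16.2  72. ]
strapend [497.8 -43.1  74. ] [501.2 -42.4  74. ]
strap inner [622.2 -53.6  74. ]
lever tip [633.2 -54.  178. ] [628.4 -53.9 178. ] [628.  -53.9 178. ]
mould top [609.9  17.1  52. ]
```

```bash
cat >> h.py <<'E'
def togo(x,y,z,ya):
    "shift in tool axes & turn about tool z to reach a world TCP point with tool y at angle ya"
    s=r.state();q=s["ee_rot"];M=R.from_quat([q[1],q[2],q[3],q[0]]).as_matrix()
    cur=np.arctan2(M[1,1],M[0,1])
    print("slide",np.round(M.T@(np.array([x,y,z])-s["ee_pos"]),1),"rz",round(-(ya-cur),3),"pos",s["ee_pos"].round(1),"F",s["force"].round(1),"t",s["clock"],"w",round(s["width"],1))
E
python3 -m creep '{"delta_rot":[[0,0,-0.05],[0,0,-0.1],[0,0,-0.15],[0,0,-0.18],[0,0,-0.18],[0,0,-0.18],[0,0,-0.18],[0,0,-0.18]],"slide":[[-28,-29,0],[-56,-58,0],[-84,-87,0],[-112,-116,0],[-140,-145,0],[-168,-174,0],[-196,-203,0],[-224,-232,0]],"hand":[1,1,1,1,1,1,1,1]}'
python3 -c "from h import *;togo(509,-88,200,1.482)"
```

```text
clock: 0.77
ee_pos: [306.3, 270.2, 230.9]
ee_rot: [-0.0, 0.043, 0.999, -0.0]
force: [1.4, 0.8, 0.5]
width: -0.1
slide [-232.4 -339.7   31. ] rz 0.004 pos [306.3 270.2 230.9] F [1.4 0.8 0.5] t 0.7667 w -0.1
```

```bash

python3 -m creep '{"delta_rot":[[0,0,0],[0,0,0],[0,0,0],[0,0,0],[0,0,0],[0,0,0],[0,0,0],[0,0,0]],"slide":[[-22,-32,0],[-45,-65,0],[-67,-98,0],[-90,-131,0],[-112,-164,0],[-135,-197,0],[-157,-230,0],[-180,-263,0]],"hand":[1,1,1,1,1,1,1,1]}'
python3 -m creep '{"delta_rot":[[0,0,0],[0,0,0],[0,0,0],[0,0,0]],"slide":[[-22,-32,0],[-44,-64,10],[-52,-77,30],[-52,-77,30]],"hand":[1,1,1,1]}'
python3 - <<'E'
from h import *
import cv2
togo(509,-88,55,1.482)
a=r.snapshot("top")[180:300,230:390];cv2.imwrite("pics/t1.png",cv2.resize(a,None,fx=5,fy=5,interpolation=2))
a=r.snapshot("scene")[180:320,250:410];cv2.imwrite("pics/s1.png",cv2.resize(a,None,fx=4,fy=4,interpolation=2))
E
```

```text
clock: 1.43
ee_pos: [463.2, -7.3, 230.9]
ee_rot: [-0.0, 0.043, 0.999, 0.0]
force: [0.7, 0.5, 0.8]
width: 0.5
clock: 1.77
ee_pos: [507.2, -89.4, 197.3]
ee_rot: [-0.003, 0.045, 0.999, 0.0]
force: [-0.8, 0.2, -2.1]
width: -0.1
slide [ -2.5   1.5 142.3] rz -0.001 pos [507.2 -89.4 197.3] F [-0.8  0.2 -2.1] t 1.7667 w -0.1
```

View pics/t1.png

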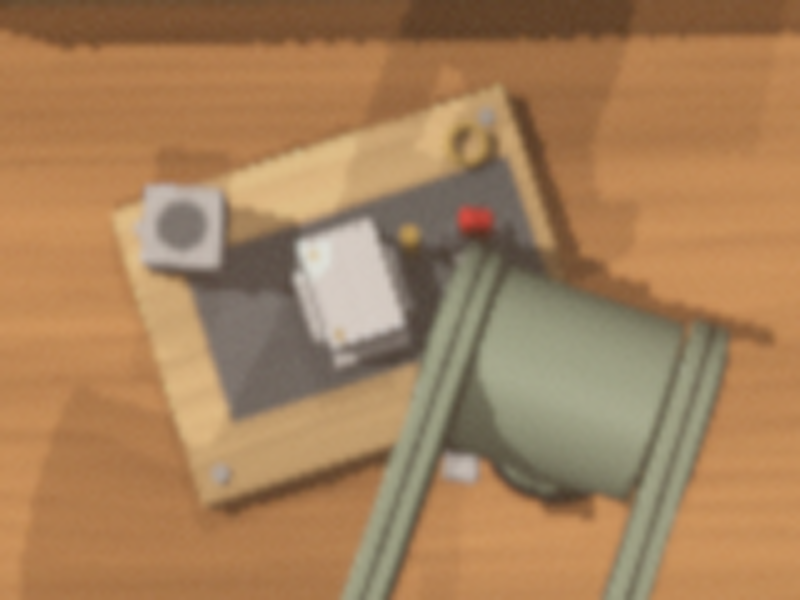

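View pics/s1.png

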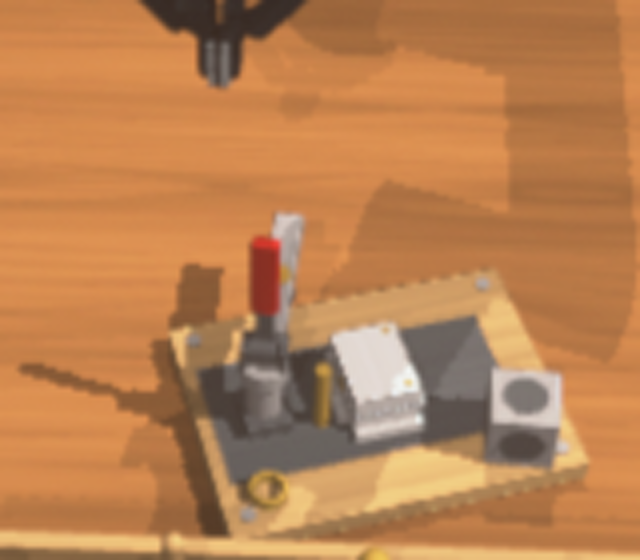

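The gripper is on the -y side of the strap end, which shows at (460,467) in the top view. I'll lower the finger beside the strap.

```bash

python3 -m creep '{"delta_rot":[[0,0,0],[0,0,0],[0,0,0],[0,0,0],[0,0,0],[0,0,0]],"slide":[[-2,1,30],[-2,1,65],[-2,1,100],[-2,1,130],[-2,1,141],[-2,1,141]],"hand":[1,1,1,1,1,1]}'
python3 - <<'E'
from h import *
import cv2
togo(509,-88,55,1.482)
a=r.snapshot("scene")[180:320,250:410];cv2.imwrite("pics/s2.png",cv2.resize(a,None,fx=4,fy=4,interpolation=2))
# arc plan: tool axes at start, tool y angle 1.482
P=np.array([634.5,-54.7]);s=r.state()
M=R.from_quat(np.roll(s["ee_rot"],-1)).as_matrix()
for a in np.append(np.arange(1.185,0,-.1),[0,-.05]):
    d=1.868+a; u=np.array([np.cos(d),np.sin(d)]);n=np.array([np.sin(d),-np.cos(d)])
    p=P+120*u-24.5*n
    print(round(a,3),p.round(0),(M.T@np.append(p-s["ee_pos"][:2],0)).round(1),"rz",round(1.185-a,3))
E
```

```text
clock: 2.37
ee_pos: [507.6, -83.7, 57.9]
ee_rot: [-0.003, 0.042, 0.999, 0.001]
force: [-0.2, -0.6, -0.5]
width: 0.1
slide [-1.8 -4.2  2.9] rz 0.004 pos [507.6 -83.7  57.9] F [-0.2 -0.6 -0.5] t 2.3667 w 0.1
1.185 [513. -68.] [-1.7 16.3  0. ] rz 0.0
1.085 [512. -56.] [ 0.  28.4  0. ] rz 0.1
0.985 [512. -44.] [ 0.6 40.6  0. ] rz 0.2
0.885 [514. -32.] [-0.  52.9  0. ] rz 0.3
0.785 [517. -20.] [-1.9 65.   0. ] rz 0.4
0.685 [521.  -8.] [-4.9 76.8  0. ] rz 0.5
0.585 [526.   3.] [-9.2 88.3  0. ] rz 0.6
0.485 [533.  13.] [-14.5  99.3   0. ] rz 0.7
0.385 [540.  23.] [-21.  109.7   0. ] rz 0.8
0.285 [548.  32.] [-28.4 119.4   0. ] rz 0.9
0.185 [557.  40.] [-36.8 128.4   0. ] rz 1.0
0.085 [567.  48.] [-46.  136.4   0. ] rz 1.1
0.0 [576.  53.] [-54.4 142.5  -0. ] rz 1.185
-0.05 [581.  56.] [-59.6 145.8  -0. ] rz 1.235
```

View pics/s2.png

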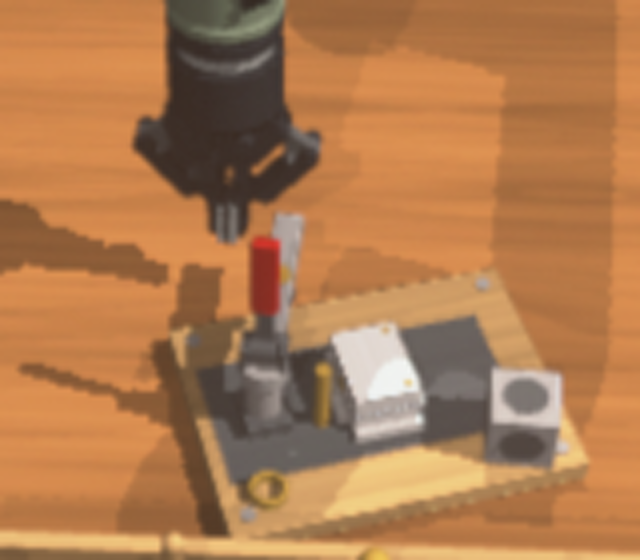

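```bash

python3 -m creep '{"delta_rot":[[0,0,0],[0,0,0],[0,0,0.05],[0,0,0.1],[0,0,0.2],[0,0,0.3],[0,0,0.4],[0,0,0.4]],"slide":[[-1,6,3],[-1,12,3],[0,21,3],[0,28,3],[0,40,3],[0,53,3],[-2,65,3],[-2,65,3]],"hand":[1,1,1,1,1,1,1,1]}'
python3 - <<'E'
from h import *
import cv2
togo(517,-20,55,1.082)
a=r.snapshot("scene")[180:320,250:410];cv2.imwrite("pics/s3.png",cv2.resize(a,None,fx=4,fy=4,interpolation=2))
P=np.array([634.5,-54.7]);s=r.state()
M=R.from_quat(np.roll(s["ee_rot"],-1)).as_matrix()
for a in np.append(np.arange(.785,0,-.1),[0,-.05]):
    d=1.868+a; u=np.array([np.cos(d),np.sin(d)]);n=np.array([np.sin(d),-np.cos(d)])
    p=P+120*u-24.5*n
    print(round(a,3),p.round(0),(M.T@np.append(p-s["ee_pos"][:2],0)).round(1),"rz",round(.785-a,3))
E
```

```text
clock: 3.08
ee_pos: [519.8, -19.3, 59.4]
ee_rot: [0.002, 0.24, 0.971, 0.0]
force: [-1.0, 0.3, -0.0]
width: 0.1
slide [ 2.2 -1.9  4.4] rz 0.004 pos [519.8 -19.3  59.4] F [-1.   0.3 -0. ] t 3.0833 w 0.1
0.785 [517. -20.] [ 2.3 -1.  -0. ] rz 0.0
0.685 [521.  -8.] [ 4.  11.1 -0. ] rz 0.1
0.585 [526.   3.] [ 4.6 23.3  0. ] rz 0.2
0.485 [533.  13.] [ 3.9 35.6  0. ] rz 0.3
0.385 [540.  23.] [ 2.  47.7  0. ] rz 0.4
0.285 [548.  32.] [-1.1 59.5  0.1] rz 0.5
0.185 [557.  40.] [-5.4 71.   0.1] rz 0.6
0.085 [567.  48.] [-10.8  82.    0.1] rz 0.7
0.0 [576.  53.] [-16.2  90.9   0.2] rz 0.785
-0.05 [581.  56.] [-19.7  95.9   0.2] rz 0.835
```

View pics/s3.png

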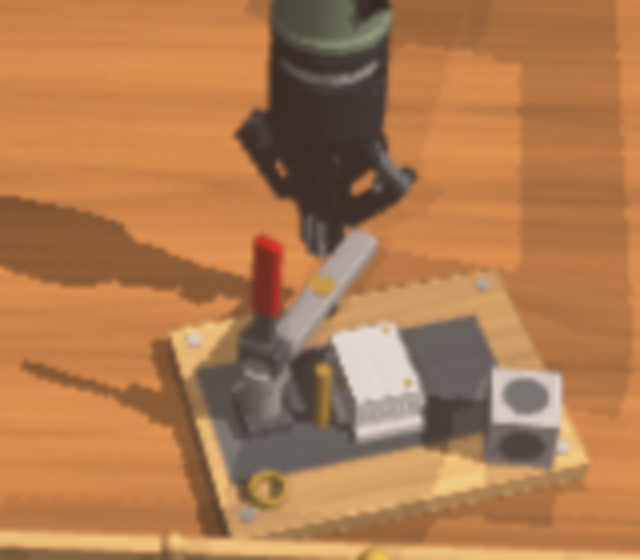

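The strap has swung about a third of the way, with its end now at (365,240), and it is following the finger. I'll continue the arc and go slightly lower.

```bash

python3 -m creep '{"delta_rot":[[0,0,0.1],[0,0,0.2],[0,0,0.3],[0,0,0.4],[0,0,0.45],[0,0,0.5],[0,0,0.55],[0,0,0.55]],"slide":[[4,11,2],[5,23,4],[4,36,4],[2,48,4],[0,54,4],[-1,60,4],[-3,65,4],[-3,65,4]],"hand":[1,1,1,1,1,1,1,1]}'
python3 - <<'E'
from h import *
import cv2
togo(576,53,55,0.297)
togo(581,56,55,0.25)
a=r.snapshot("scene")[180:320,250:410];cv2.imwrite("pics/s4.png",cv2.resize(a,None,fx=4,fy=4,interpolation=2))
E
```

```text
clock: 3.8
ee_pos: [552.0, 35.1, 54.2]
ee_rot: [0.001, 0.494, 0.869, 0.0]
force: [0.2, -0.1, 0.3]
width: -0.2
slide [ 3.1 29.8 -0.7] rz 0.24 pos [552.   35.1  54.2] F [ 0.2 -0.1  0.3] t 3.8 w -0.2
slide [ 3.2 35.6 -0.7] rz 0.287 pos [552.   35.1  54.2] F [ 0.2 -0.1  0.3] t 3.8 w -0.2
```

View pics/s4.png

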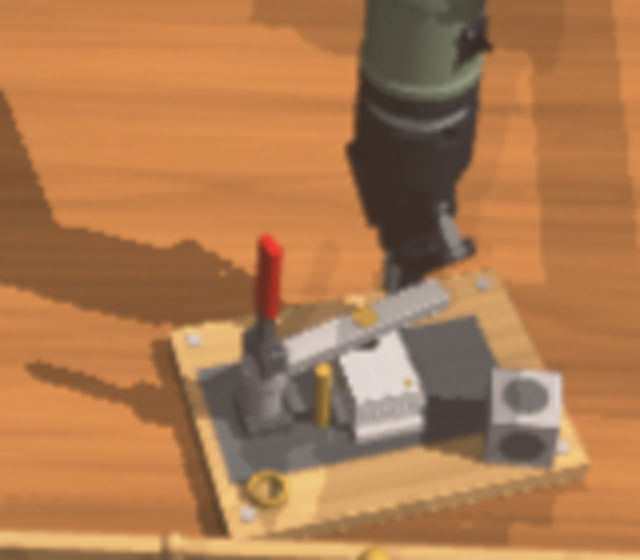

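```bash

python3 -m creep '{"delta_rot":[[0,0,0.06],[0,0,0.12],[0,0,0.18],[0,0,0.24],[0,0,0.24],[0,0,0.24]],"slide":[[2,7,0],[3,14,0],[3,21,0],[3,28,0],[3,31,0],[3,31,0]],"hand":[1,1,1,1,1,1]}'
python3 - <<'E'
from h import *
import cv2
togo(576,53,55,0.297)
a=r.snapshot("scene")[180:320,250:410];cv2.imwrite("pics/s5.png",cv2.resize(a,None,fx=4,fy=4,interpolation=2))
a=r.snapshot("top")[180:300,230:390];cv2.imwrite("pics/t5.png",cv2.resize(a,None,fx=5,fy=5,interpolation=2))
E
```

```text
clock: 4.35
ee_pos: [576.5, 53.0, 53.6]
ee_rot: [0.0, 0.594, 0.804, 0.0]
force: [-0.3, -0.3, 0.6]
width: -0.1
slide [ 0.1 -0.5 -1.4] rz 0.001 pos [576.5  53.   53.6] F [-0.3 -0.3  0.6] t 4.35 w -0.1
```

View pics/s5.png

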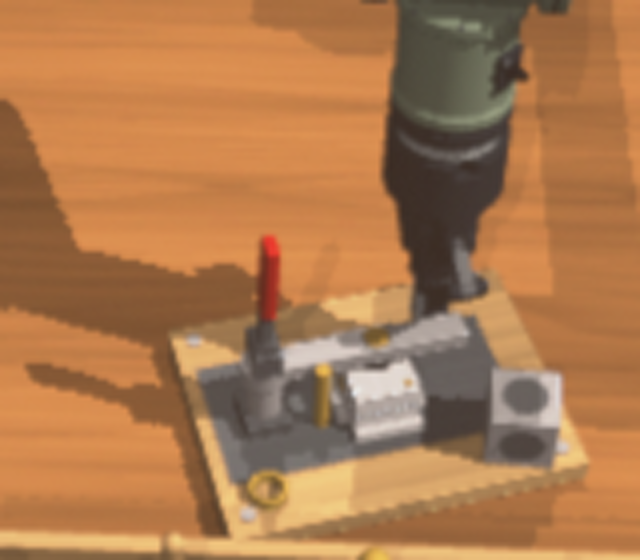

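View pics/t5.png

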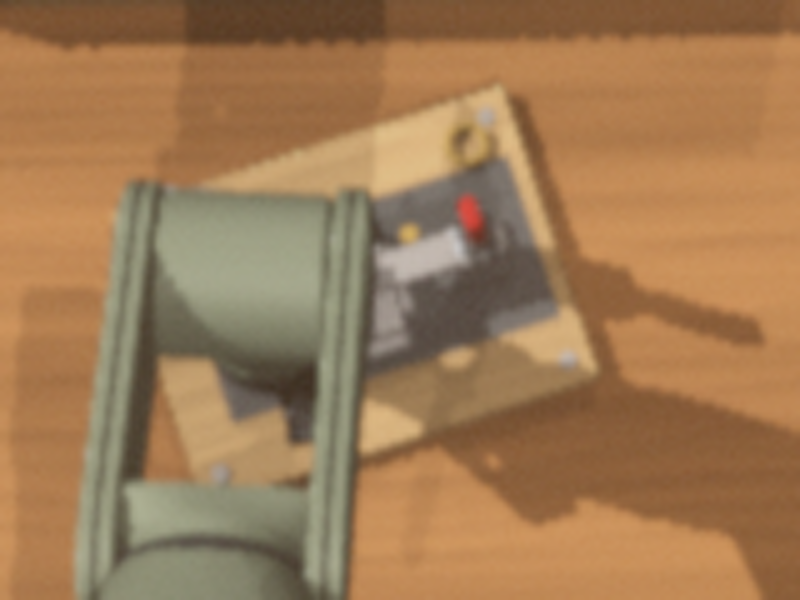

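The strap is not yet at the stop. The gap to the pin is still visible and there is no contact force, so the finger is slimmer than I assumed. I'll creep on until the force rises.

```bash

python3 -m creep '{"delta_rot":[[0,0,0],[0,0,0],[0,0,0]],"slide":[[0,3,0],[0,6,0],[0,6,0]],"hand":[1,1,1]}' | grep -E "pos|force"
for i in 1 2; do python3 -m creep '{"delta_rot":[[0,0,0],[0,0,0]],"slide":[[0,2,0],[0,2,0]],"hand":[1,1]}'| grep -E "pos|force"; done
```

```text
ee_pos: [576.8, 53.4, 53.3]
force: [-14.6, -5.8, 13.1]
ee_pos: [576.8, 53.4, 53.2]
force: [-19.0, -6.9, 16.0]
ee_pos: [576.9, 53.5, 53.2]
force: [-24.1, -9.1, 20.8]
```

```bash

python3 -m creep '{"delta_rot":[[0,0,0],[0,0,0],[0,0,0]],"slide":[[0,-10,0],[0,-20,0],[0,-25,0]],"hand":[1,1,1]}' | grep -E "pos|force"
python3 -m creep '{"delta_rot":[[0,0,0],[0,0,0],[0,0,0],[0,0,0],[0,0,0],[0,0,0]],"slide":[[0,0,-40],[0,0,-80],[0,0,-120],[0,-30,-150],[0,-60,-150],[0,-60,-150]],"hand":[1,1,1,1,1,1]}' | grep -E "pos|force"
python3 - <<'E'
from h import *
import cv2
a=r.snapshot("scene")[180:320,250:410];cv2.imwrite("pics/s6.png",cv2.resize(a,None,fx=4,fy=4,interpolation=2))
a=r.snapshot("top")[180:300,230:390];cv2.imwrite("pics/t6.png",cv2.resize(a,None,fx=5,fy=5,interpolation=2))
E
```

```text
ee_pos: [560.7, 48.6, 53.3]
force: [0.2, -0.1, -0.1]
ee_pos: [501.2, 30.9, 205.0]
force: [0.2, 0.8, -1.4]
```

View pics/s6.png

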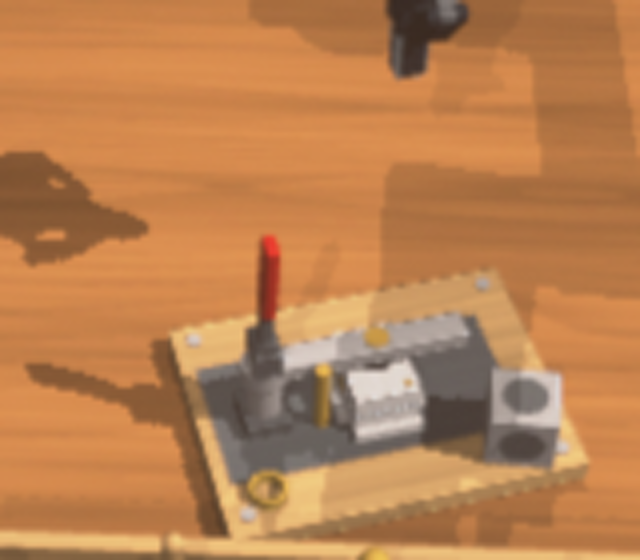

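View pics/t6.png

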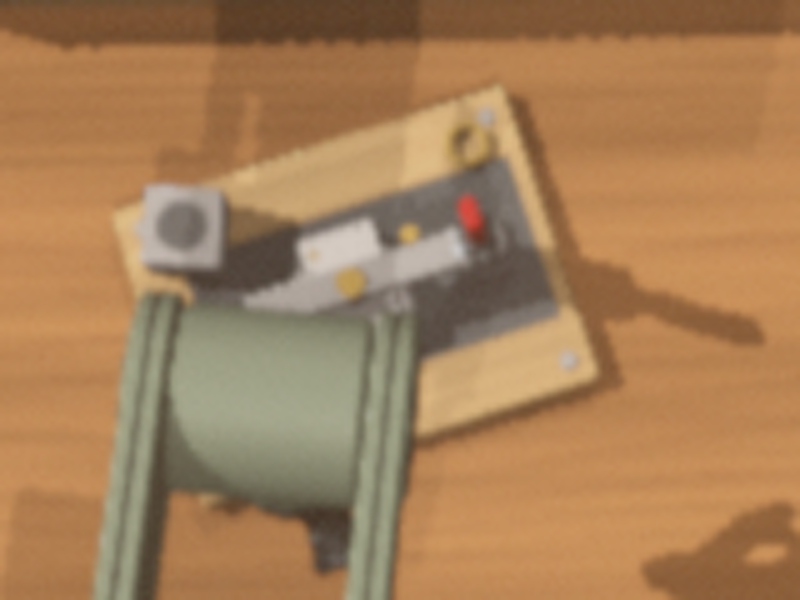

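```bash
python3 - <<'E'
from h import *
import cv2
T5=lambda x,y,z:plane("top",230+(x+.5)/5-.5,180+(y+.5)/5-.5,z)
P=np.array([634.5,-54.7])
for nm,p in(("rivet",T5(350,283,76)),("endcorner",T5(247,297,74)),("edge",T5(450,232,74)),("pin",T5(409,228,72))):
    v=p[:2]-P; yv=np.array([-.2926,.956]);xv=np.array([.956,.2926]);print(nm,p.round(1),"board x,y from pivot",(v@xv).round(1),(v@yv).round(1))
a=cv2.imread("pics/t6.png")[180:340,220:520];cv2.imwrite("pics/t6z.png",cv2.resize(a,None,fx=2.6,fy=2.6))
E
```

```text
rivet [609.2  17.   76. ] board x,y from pivot -3.2 75.9
endcorner [602.6  74.8  74. ] board x,y from pivot 7.4 133.1
edge [637.4 -39.4  74. ] board x,y from pivot 7.2 13.8
pin [640.3 -16.4  72. ] board x,y from pivot 16.8 34.9
```

View pics/t6z.png

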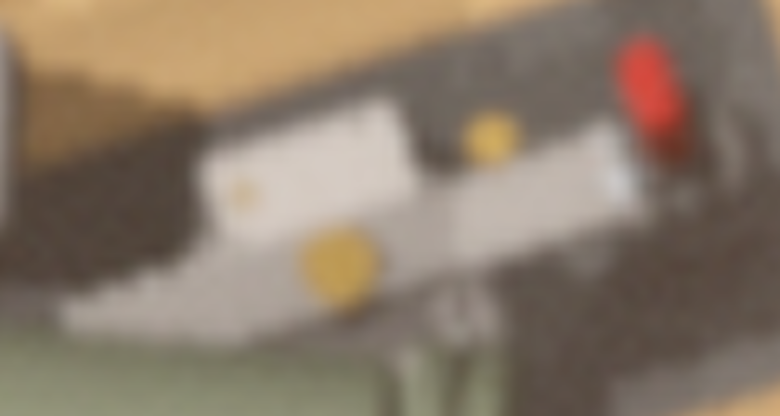

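The strap is parallel to the board's +y, and its edge is one pin radius (about 5 mm) from the pin's centre at (490,138) in the zoom. With the hard force rise as well, it is at the stop. Next I go high and round behind the lever.

```bash
python3 -c "from h import *;togo(645,-93,220,0.297)"
```

```text
slide [-160.1   99.   -16.2] rz -0.002 pos [503.8  31.5 203.6] F [ 0.3 -0.2 -0.1] t 5.8833 w -0.0
```

```bash
python3 -m creep '{"delta_rot":[[0,0,0],[0,0,0],[0,0,0],[0,0,0],[0,0,0],[0,0,0],[0,0,0],[0,0,0]],"slide":[[-30,0,-16],[-60,0,-16],[-90,15,-16],[-120,35,-16],[-145,60,-16],[-160,80,-16],[-160,99,-16],[-160,99,-16]],"hand":[1,1,1,1,1,1,1,1]}' | grep -E "pos|force"
python3 - <<'E'
from h import *
import cv2
togo(645,-93,145,0.297)
a=r.snapshot("scene")[150:320,230:410];cv2.imwrite("pics/s7.png",cv2.resize(a,None,fx=3.5,fy=3.5,interpolation=2))
E
```

```text
ee_pos: [649.0, -93.0, 217.3]
force: [-0.8, 0.3, 1.4]
slide [ 1.1 -3.9 72.3] rz -0.002 pos [649.  -93.  217.3] F [-0.8  0.3  1.4] t 6.55 w 0.0
```

View pics/s7.png

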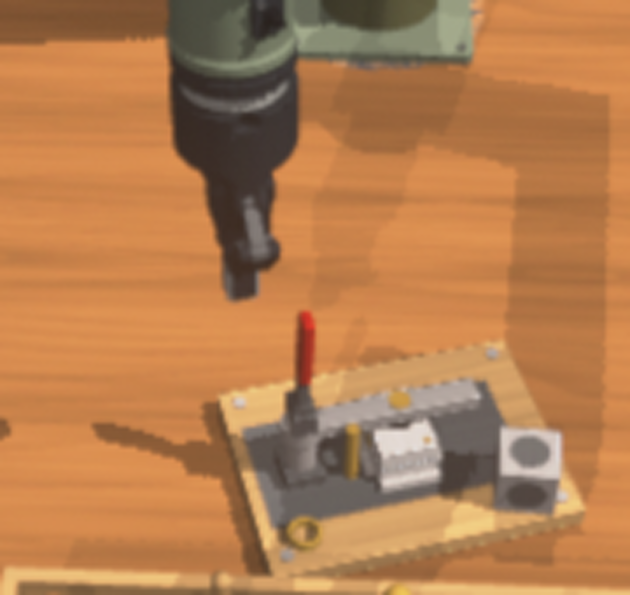

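```bash
python3 -m creep '{"delta_rot":[[0,0,0],[0,0,0],[0,0,0],[0,0,0]],"slide":[[0,-2,25],[0,-3,50],[0,-3,62],[0,-3,62]],"hand":[1,1,1,1]}' | grep -E "pos|force"
python3 - <<'E'
from h import *
P=np.array([634.5,-54.7]);yv=np.array([-.2926,.956]);xv=np.array([.956,.2926])
for y,z in[(-40,155),(-16,158),(5,156.4),(24.4,148.6),(40.7,135.4),(52.4,118),(58.4,98),(58.4,95)]:
    p=P-1.5*xv+y*yv; print(y,z,end=" ");togo(*p,z,.297)
E
```

```text
ee_pos: [639.0, -92.4, 152.3]
force: [-0.8, 0.8, -0.0]
-40 155 slide [-2.6  5.2 -2.7] rz -0.001 pos [639.  -92.4 152.3] F [-0.8  0.8 -0. ] t 6.9333 w -0.2
-16 158 slide [21.4  5.1 -5.6] rz -0.001 pos [639.  -92.4 152.3] F [-0.8  0.8 -0. ] t 6.9333 w -0.2
5 156.4 slide [42.4  5.1 -3.9] rz -0.001 pos [639.  -92.4 152.3] F [-0.8  0.8 -0. ] t 6.9333 w -0.2
24.4 148.6 slide [61.8  5.2  4. ] rz -0.001 pos [639.  -92.4 152.3] F [-0.8  0.8 -0. ] t 6.9333 w -0.2
40.7 135.4 slide [78.   5.2 17.3] rz -0.001 pos [639.  -92.4 152.3] F [-0.8  0.8 -0. ] t 6.9333 w -0.2
52.4 118 slide [89.6  5.4 34.7] rz -0.001 pos [639.  -92.4 152.3] F [-0.8  0.8 -0. ] t 6.9333 w -0.2
58.4 98 slide [95.5  5.5 54.8] rz -0.001 pos [639.  -92.4 152.3] F [-0.8  0.8 -0. ] t 6.9333 w -0.2
58.4 95 slide [95.5  5.5 57.8] rz -0.001 pos [639.  -92.4 152.3] F [-0.8  0.8 -0. ] t 6.9333 w -0.2
```

```bash
python3 -m creep '{"delta_rot":[[0,0,0],[0,0,0],[0,0,0],[0,0,0],[0,0,0],[0,0,0],[0,0,0],[0,0,0]],"slide":[[0,3,0],[8,4,-2],[16,4,-4],[24,4,-4],[33,4,-4],[42,4,-4],[52,4,0],[52,4,0]],"hand":[1,1,1,1,1,1,1,1]}' | grep -E "pos|force"
python3 - <<'E'
from h import *
import cv2
P=np.array([634.5,-54.7]);yv=np.array([-.2926,.956]);xv=np.array([.956,.2926])
for y,z in[(24.4,148.6),(40.7,135.4),(52.4,118),(58.4,98),(58.4,95)]:
    p=P-1.5*xv+y*yv; print(y,z,end=" ");togo(*p,z,.297)
a=r.snapshot("scene")[150:320,230:410];cv2.imwrite("pics/s8.png",cv2.resize(a,None,fx=3.5,fy=3.5,interpolation=2))
E
```

```text
ee_pos: [630.8, -40.3, 157.3]
force: [0.6, 0.4, 0.4]
24.4 148.6 slide [ 9.5 -2.1  8.7] rz -0.0 pos [630.8 -40.3 157.3] F [0.6 0.4 0.4] t 7.6 w 0.2
40.7 135.4 slide [25.8 -2.1 21.9] rz -0.0 pos [630.8 -40.3 157.3] F [0.6 0.4 0.4] t 7.6 w 0.2
52.4 118 slide [37.5 -2.1 39.3] rz -0.0 pos [630.8 -40.3 157.3] F [0.6 0.4 0.4] t 7.6 w 0.2
58.4 98 slide [43.5 -2.1 59.3] rz -0.0 pos [630.8 -40.3 157.3] F [0.6 0.4 0.4] t 7.6 w 0.2
58.4 95 slide [43.5 -2.1 62.3] rz -0.0 pos [630.8 -40.3 157.3] F [0.6 0.4 0.4] t 7.6 w 0.2
```

View pics/s8.png

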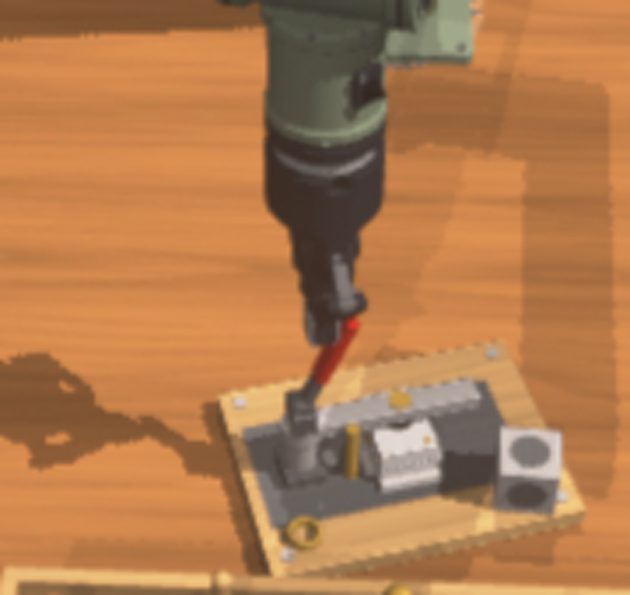

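The finger is pushing the lever over, with the lever tip at (352,325) and the fingertip on its back. I'll follow the arc down.

```bash
python3 -m creep '{"delta_rot":[[0,0,0],[0,0,0],[0,0,0],[0,0,0],[0,0,0],[0,0,0],[0,0,0],[0,0,0]],"slide":[[9,-1,7],[18,-2,14],[26,-2,22],[32,-2,30],[37,-2,39],[41,-2,49],[43,-2,56],[43,-2,56]],"hand":[1,1,1,1,1,1,1,1]}' | grep -E "pos|force"
python3 - <<'E'
from h import *
import cv2
a=r.snapshot("scene")[150:320,230:410];cv2.imwrite("pics/s9.png",cv2.resize(a,None,fx=3.5,fy=3.5,interpolation=2))
E
```

```text
ee_pos: [615.1, -1.3, 98.4]
force: [-1.4, -0.1, -0.2]
```

View pics/s9.png

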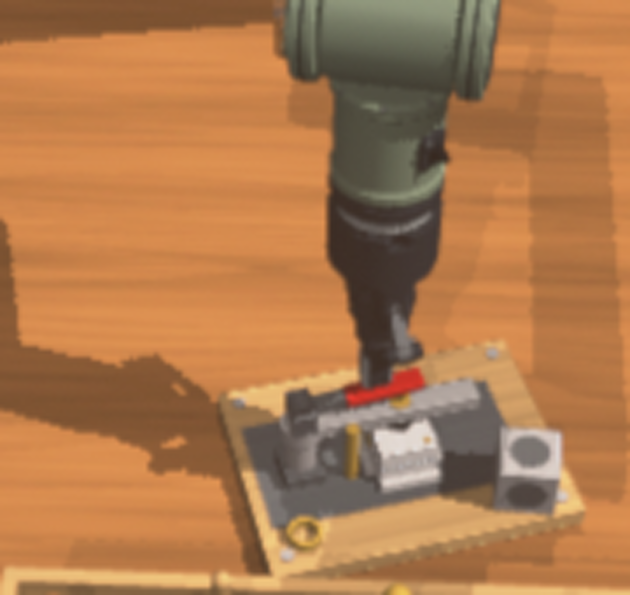

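The lever is nearly down, with the grip running (345,395) to (425,378). I'll press lower in small steps until the force shows the stop.

```bash
for i in 1 2 3 4; do python3 -m creep '{"delta_rot":[[0,0,0],[0,0,0]],"slide":[[0,0,2],[0,0,2]],"hand":[1,1]}' | grep -E "pos|force"; done
```

```text
ee_pos: [616.2, -2.6, 98.3]
force: [-0.1, -0.4, -0.2]
ee_pos: [616.8, -2.5, 97.5]
force: [-0.7, -0.2, -0.2]
ee_pos: [617.0, -2.5, 97.0]
force: [-3.4, 0.1, 9.0]
ee_pos: [617.2, -2.4, 96.7]
force: [-6.2, -0.3, 16.1]
```

```bash
python3 -m creep '{"delta_rot":[[0,0,0],[0,0,0]],"slide":[[0,0,2],[0,0,2]],"hand":[1,1]}' | grep -E "pos|force"
python3 -m creep '{"delta_rot":[[0,0,0],[0,0,0],[0,0,0],[0,0,0],[0,0,0],[0,0,0],[0,0,0],[0,0,0]],"slide":[[0,0,-20],[0,0,-50],[0,0,-85],[0,0,-120],[0,-40,-120],[0,-80,-120],[0,-120,-120],[0,-150,-120]],"hand":[1,1,1,1,1,1,1,1]}' | grep -E "pos|force"
python3 -m creep '{"delta_rot":[[0,0,0],[0,0,0],[0,0,0],[0,0,0]],"slide":[[0,-30,0],[0,-60,0],[0,-60,0],[0,-60,0]],"hand":[1,1,1,1]}' | grep -E "pos|force"
python3 - <<'E'
from h import *
import cv2
a=r.snapshot("scene")[190:320,270:420];cv2.imwrite("pics/s10.png",cv2.resize(a,None,fx=4.5,fy=4.5,interpolation=2))
b=r.snapshot("top");cv2.imwrite("pics/t10full.png",b);a=b[180:300,230:390];cv2.imwrite("pics/t10.png",cv2.resize(a,None,fx=5,fy=5,interpolation=2))
E
```

```text
ee_pos: [617.3, -2.4, 96.4]
force: [-11.0, 0.8, 22.9]
ee_pos: [470.7, -46.2, 211.0]
force: [0.1, 0.3, 0.6]
ee_pos: [415.2, -63.5, 211.3]
force: [-0.2, -1.1, 0.3]
```

View pics/s10.png

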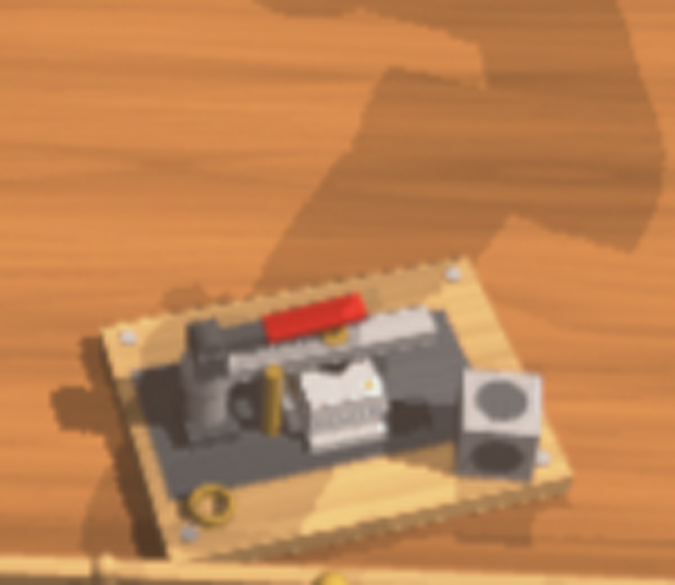

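View pics/t10.png

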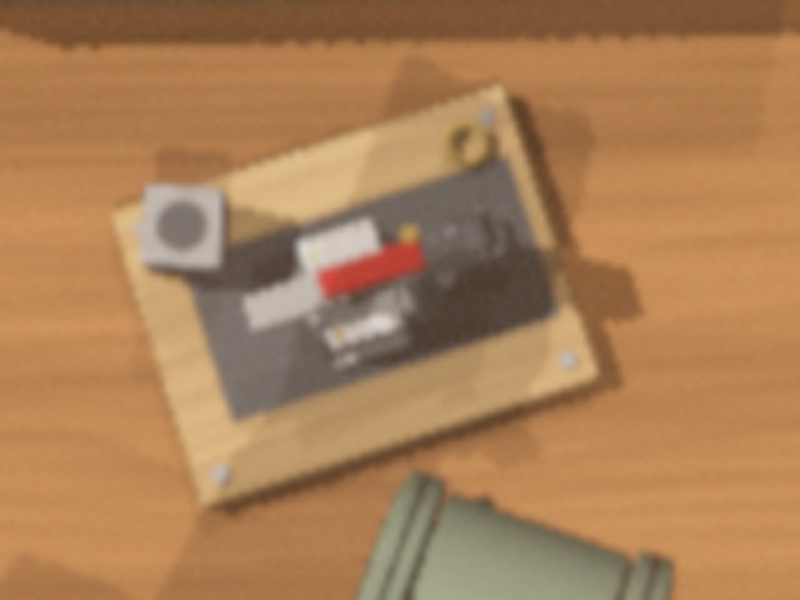

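```bash
python3 - <<'E'
from h import *
import cv2
P=np.array([634.5,-54.7]);yv=np.array([-.2926,.956]);xv=np.array([.956,.2926])
b=cv2.imread("pics/t10full.png").astype(int); sc=cv2.imread("pics/s10.png").astype(int)
def red(i): 
    m=(i[...,2]>150)&(i[...,1]<80)&(i[...,0]<80); return np.argwhere(m)[:,::-1].astype(np.float32)
t=red(b[180:300,230:390])+[230,180]; s=red(sc); s=s/4.5+[270,190]
def ends(pts):
    c=pts.mean(0);u=np.linalg.svd(pts-c,full_matrices=False)[2][0];k=(pts-c)@u;return c+u*k.min(),c+u*k.max()
def tri(p,q):
    o1,d1=ray("top",*p);o2,d2=ray("scene",*q);A=np.c_[d1,-d2];k=np.linalg.lstsq(A,o2-o1,rcond=None)[0];a,c=o1+k[0]*d1,o2+k[1]*d2;return (a+c)/2,np.linalg.norm(a-c)
et=sorted(ends(t),key=lambda p:p[0]); es=sorted(ends(s),key=lambda p:-p[0])
for p,q in zip(et,es):
    x,g=tri(p,q);v=x[:2]-P;print(x.round(1),"gap",g.round(1),"board x,y",(v@xv).round(1),(v@yv).round(1))
L=plane("top",*et[0],98)-plane("top",*et[1],95);print("red dir err vs board y",np.arctan2(L[1],L[0])-1.868, np.linalg.norm(L))
T5=lambda x,y,z:plane("top",230+(x+.5)/5-.5,180+(y+.5)/5-.5,z)
v=(T5(243,298,74)+T5(252,331,74))[:2]/2-P; print("strap end",v@xv,v@yv)
c=r.state();print(c["clock"],c["force"].round(1))
E
```

```text
[605.7  31.1  91.5] gap 5.8 board x,y -2.4 90.5
[623.9 -21.5  89.4] gap 1.2 board x,y -0.4 34.8
red dir err vs board y 0.05448011574513845 53.46198809949778
strap end -2.08244278950008 135.82578359780487
10.3 [ 0.4  0.  -0.4]
```

```bash
python3 -c "
from cell import r
print(r.hand_in())"
```

```text
the job is handed in; nothing more can be done
None
```

I clamped the mould and handed the job in at about 10 s of the 45 s. With the shut fingers I swung the strap round to its stop, backed off to check it, then pushed the red lever down along the strap and moved the arm clear.

**Strap:** The finger met a hard stop at about 24 N. The strap edge then lay parallel to the board's +y and touched the pin. After the lever was down, its end was at the same pixels in both views to within about 1 px.

**Lever:** I pressed it until the force rose steeply to about 23 N. After I withdrew the arm it stayed down, with its tip about 92 mm above the bench; 94 mm is expected at the stop.

**Rest of the scene:** In the close-up pictures the mould sits in its nest, and the brass ring and doming block have not moved. I did not check the other bystanders in the final pictures, but the arm stayed well above them. The largest force I read was about 34 N, at the strap's stop.

**Checks that disagreed:**
- **Strap angle:** Estimates ranged from 0 to about 0.03 rad, and the red grip's axis from a coarse mask gave 0.05 rad. I put this down to pixel size (about 2.8 mm) and calibration error.
- **Lever tip:** The two camera rays used to locate it missed each other by about 6 mm.
- **Stop force:** The push against the strap's stop also showed about 20 N upward on the tool, which I did not explain.

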